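# Hold the cheese in the corner of the portioning board for the judge's knife

### The arm

A 6-joint arm with a two-finger parallel gripper is mounted at the origin on the work surface. World frame = base frame: x ahead of the robot, y to its left, z up, the work surface at z = 0. Lengths are in mm, angles in degrees, forces in N, time in s.
With the tool pointing down it reaches from about 375 to 975 mm from the base axis. Payload 3.8 kg.
Tool frame: the origin (TCP) lies where the fingers leave the gripper's body, on its centre line; the fingertips stand 64 mm ahead of it and the grasp point (between the pads) lies 45 mm ahead of it (robot.tcp_to_tips is the distance from the TCP to the fingertips, in mm); z points along the fingers, y is the line along which they close (so a half turn about z gives the same grasp; the last joint's range is limited). The gripper opens to 88 mm and grips with 3 to 60 N. Pads are 18 mm wide; open, the fingers measure 123 mm over their backs; the gripper's body (75 mm by 187 mm) begins 45 mm behind the grasp point.
Start: joints at [65.266, 15.12, 91.902, -0, 72.978, -2.114], TCP at [259.618, 623.071, 302.706] pointing down, gripper open.
Joint ranges: [-150.88, 150.88], [-54.13, 125.18], [17.81, 147.31], [-75.09, 255.09], [0, 152.58], [-146.25, 146.25]. Speed limits (degrees/s): [147.25, 147.25, 180, 180, 180, 180].

### API

Orientations are given as a 3x3 rotation matrix whose columns are the frame's x, y, z axes.
In Python, from cell import get_obs, viewer, robot, models gives the robot as it stands. The module is installed in compiled form; this text tells all that it offers.
- The arm moves only by the tool apply_moves, never from a script. Its argument "plan" is a list that holds one entry, the list of rows, each a list of 4 numbers: the shift along the tool's x, y, z each as a share of 100 mm, from -1 to 1, then the turn about the tool's z as a share of 0.5 rad, from -1 to 1. In form: [[[x, y, z, roll], ...]]. A call has exactly 8 rows; each row shifts and turns the commanded pose from where the row before left it, along the tool's axes as they then stand; what a row does not reach is not made up. A row lasts 1/10 s, in which the tool goes at most 50 mm and 8.59 degrees, less where a joint would pass 70% of its speed; a pose out of reach is approached as far as the arm can. A call with a number of a shift or a turn outside -1 to 1 is refused whole. A call with a gripper value outside its range is refused whole. "jaw" is the gripper command: -1 is fully open, 1 is shut, values between are in proportion, set as the call begins (left out, the last holds). The fingers move at their own pace and stop on an object; "newtons" is the grip in N (left out, the last holds). Time passes only in rows, so rows that do not move let the fingers close, or fill a call up. It gives the time, the measured TCP pose, the force, the opening and the grip force at its end, in the units of the state.
- get_obs(): the state, without advancing time (a new reading comes with each control period).
- viewer.capture(name): name is "scene" or "top" or "wrist"; returns a dict with "img" (400x640x3 uint8, red, green, blue), "camera_matrix" (3x3 intrinsics, pixels), "D" ([k1, k2, p1, p2, k3] as OpenCV has them; the pictures are not rectified), "R" (3x3) and "t" (3): a world point X has camera coordinates R X + t. Camera axes: x right, y down, z forward; pixel columns grow to the right and rows downward; lengths in mm; the calibration is good to about 2 mm. A picture is of the moment at which its call begins. There is no depth.
- robot.finish_job(): hands the job in; it is judged then, once.
Trained networks look in a picture, given as the dict that the camera call returned (one of the last four; its "shot" number tells which), for a name from the list of things; names that differ only in an ending like _2 or _b are one class to them, and where a whole thing is asked for, a point or a joint stands for the part that bears it (a point fixed in the world has none). Each returns a list of dicts, best first, with "score" (0 to 1); they miss things now and then, are a little off and sometimes report something else, mostly with a low value. They report only what shows in the picture. A call takes as long as a camera call. They do not tell look-alikes from the thing itself.
- models.cut_out(picture, query): "pixels" (400x640 bool, what is visible of it) and "extent" ([centre column, centre row, width, height] in pixels, round what is visible of it).
The state is a dict: "time_s": time; "q": joint angles; "dq": joint speeds; "joint_torque": joint torques, N m; "tool_pos": TCP position; "tcp_rot": TCP orientation; "wrist_force": force on the tool from outside, world axes, zero at the start; "torque": the same for the moment, N m; "finger_gap": finger opening in mm; "grasp_force": force on a finger pad.
Only numpy, scipy, OpenCV 4.12 (cv2) and the standard library are available. Lean on these libraries where they do the work, as an engineer would, in place of code of your own. Each camera call takes 0.05 s, during which the arm holds its last target. There are 200 camera calls.

### The job

The judge is about to cut the block of cheese on the portioning board: first lift the leftover end of the last cheese off the board and put it in the steel tray. Then bring the block from its slate onto the board, push it snugly into the corner where fence and stop meet (one long side flat against the fence, one end against the stop), and hold it there with one firm diagonal push that presses it down on the deck and back against the fence together; finish still pushing, without letting go. Do not shift the stop, and leave everything else on the table where it is.

Things in the scene. Friction and masses are not known exactly. Their poses are not given: they have to be found in the camera images.
- guide: portioning board, firm on the table. Origin on the table under it; x points square to its fence (away from the robot), y along the fence, z up. Deck: x -100 to +90, y -150 to +150 mm, top at z = 26 mm. Fence: upright along the far edge, front face at x = +70 mm, 20 mm thick, full width, top at z = 81 mm (55 above the deck). The stop stands towards -y
- deck: the wooden deck of the board; same frame as the board. Friction of cheese on deck and fence is about 0.45 to 0.65, so a push much steeper than 45 degrees loads the deck only and does not reach the fence; a good hold for cutting is some 15 N level towards the fence with 6 to 8 N down, still there once the arm has settled
- fence: the wooden fence of the board, with a 4 mm knife slot at y = -60 mm; same frame as the board
- stop_face (a point): point on the stop's working face at deck height; axes as the board's. The stop is a wooden block 25 mm wide on the -y side of this face, x = 20 to 69 mm of the board, 47 mm tall above the deck, hung from a metal saddle over the fence (68 mm above the deck) and clamped: 25 N do not move it. The face looks to +y and is set at y = -115 to -70 mm of the board
- block: the cheese to be cut: a firm block, 60 mm (x) by 120 mm (y, its long way) by 45 mm high (z), about 0.36 kg, one 60 x 45 mm end is rind. Origin at the centre of its underside. It starts flat on the slate. Either end may go to the stop
- leftover: leftover end of the last cheese: a firm slab 60 mm (x) by 28 mm (y) by 45 mm high, 0.08 kg; origin at the centre of its underside. It starts standing on the deck near the fence where the block must go, its 60 mm side about square to the fence, at least 30 mm clear of the stop
- tray: shallow steel tray for leftovers, 140 mm (x) by 150 mm (y), rim 22 mm high, walls and floor 3 mm thick; origin under its centre. Left or right of the board; it does not slide
- slate: flat slate on which the block starts, 110 by 170 by 10 mm thick; origin under its centre. On the other side of the board; it does not slide
- knife: bread knife, 335 mm long, lying flat, handle of dark wood; leave it where it is
- trier: cheese trier: steel corer 155 mm long with a wooden T handle, lying flat; leave it where it is
- flask: steel vacuum flask, 74 mm wide, 256 mm tall, upright; leave it where it is
- flask_cup: the flask's steel cup, 76 mm wide, 50 mm tall; leave it where it is
- chutney: squat glass jar with a metal lid, 68 mm wide, 85 mm tall; leave it where it is
- pasty: baked pasty, 170 mm long, 70 mm high; leave it where it is
- bun0: round bun, 72 mm wide, on a white plate; leave it where it is
- bun1: second round bun on the same plate; leave it where it is
Not all that is in view belongs to the job. Leave any green, pink or purple look-alike of the leftover alone.

How it is judged:
By the outcome, as a careful person would: the job done as asked, in the order asked, and still so for the second after the job is handed in, while the arm keeps its last pose, push and grip.
It also fails if it takes over 72 s, if anything falls off the work surface, if the arm or the gripper's body presses on something with over 40 N, if the wrist force passes 120 N, or if a joint passes its speed limit or range.

## Working session

There is one attempt and no reset: what is moved stays moved. The work goes in short steps, Python scripts to look and compute and a tool call to move; the robot and the scene stay as the last step left them, time stands still between calls to the robot, and variables do not carry over. Pictures are saved under pics/ and viewed, at most 10 in all, crops included, and the job is handed in when it is done.

Besides the shell and the picture viewer there is one more tool, called after "Request:" by a JSON object that holds its "name" and its "arguments". apply_moves: Moves the arm, as the interface text tells. Its arguments: {"type":"object","properties":{"plan":{"type":"array"},"jaw":{"type":"number"},"newtons":{"type":"number"}},"required":["plan"]}

```bash
mkdir -p pics
cat > h.py <<'E'
import numpy as np, cv2, pickle
from cell import get_obs, viewer, robot, models
def cap(n):
    p=viewer.capture(n); pickle.dump({k:p[k] for k in p},open(f'{n}.pkl','wb')); return p
def save(p,name,crop=None,s=1):
    im=p['img'][:,:,::-1]
    if crop: x0,y0,x1,y1=crop; im=im[y0:y1,x0:x1]
    cv2.imwrite('pics/'+name+'.png',cv2.resize(im,None,fx=s,fy=s,interpolation=cv2.INTER_CUBIC))
def ray(p,uv,z):
    uv=np.array(uv,float).reshape(-1,1,2)
    n=cv2.undistortPoints(uv,np.array(p['camera_matrix'],float),np.array(p['D'],float)).reshape(-1,2)
    R=np.array(p['R']);t=np.array(p['t']).reshape(3)
    d=np.c_[n,np.ones(len(n))]@R; c=-R.T@t
    s=(z-c[2])/d[:,2]
    return c+d*s[:,None]
def proj(p,X):
    R=np.array(p['R']);t=np.array(p['t']).reshape(3)
    return cv2.projectPoints(np.array(X,float).reshape(-1,1,3),cv2.Rodrigues(R)[0],t,np.array(p['camera_matrix'],float),np.array(p['D'],float))[0].reshape(-1,2)
E
python3 - <<'E'
from h import *
o=get_obs(); print(o['time_s'],o['tool_pos'],np.round(o['tcp_rot'],3).tolist(),o['finger_gap'],o['wrist_force'])
for n in ('top','scene'):
    p=cap(n); save(p,n+'0',s=1.25)
    R=np.array(p['R']);print(n,-R.T@np.array(p['t']).reshape(3))
    for q in ('guide','fence','stop_face','block','leftover','tray','slate'):
        for r in models.cut_out(p,q)[:3]: print(q,round(r['score'],2),np.round(r['extent']))
E
```

```text
0.0 [259.428469   622.55169499 301.38212221] [[-0.923, 0.385, -0.001], [0.385, 0.923, -0.002], [0.0, -0.002, -1.0]] 87.94619756611726 [-0.09021599 -0.49757973  0.5206563 ]
top [ 292.00294173    5.72493641 1266.52060066]
guide 0.83 [315. 204. 125.  93.]
fence 0.69 [312. 175. 112.  28.]
fence 0.61 [212. 149.  27.  33.]
stop_face 0.63 [348. 173.  17.  40.]
block 0.61 [187. 243.  52.  25.]
leftover 0.71 [473. 298.  19.  25.]
leftover 0.67 [317. 197.  11.  28.]
leftover 0.64 [228. 195.  23.  24.]
tray 0.7 [448. 248.  61.  66.]
slate 0.87 [193. 242.  69.  43.]
scene [1145.23614103  407.22557753 1295.16759458]
guide 0.83 [312. 207. 124.  89.]
stop_face 0.92 [272. 210.  18.  31.]
block 0.75 [433. 232.  47.  37.]
block 0.2 [305. 203.  19.  26.]
leftover 0.83 [250.  94.  13.  22.]
leftover 0.68 [381. 256.  19.  27.]
leftover 0.61 [326. 281.  20.  26.]
tray 0.67 [372. 298.  26.  32.]
tray 0.66 [238. 134.  60.  50.]
slate 0.93 [429. 239.  67.  60.]
```

View pics/top0.png

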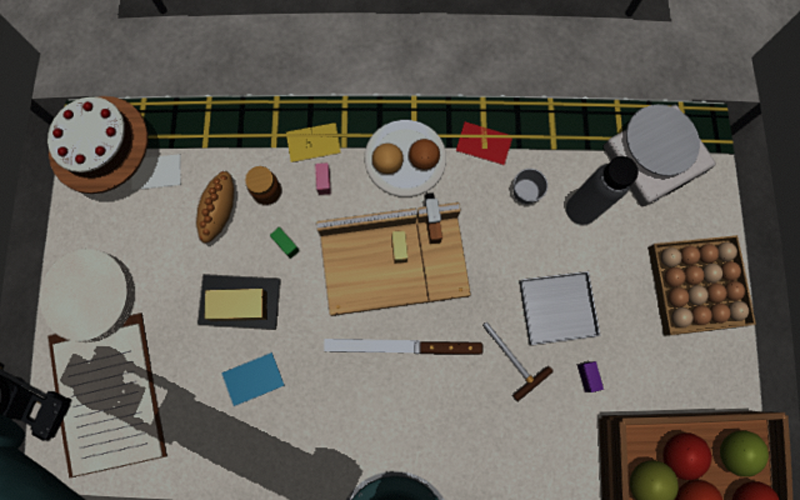

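View pics/scene0.png

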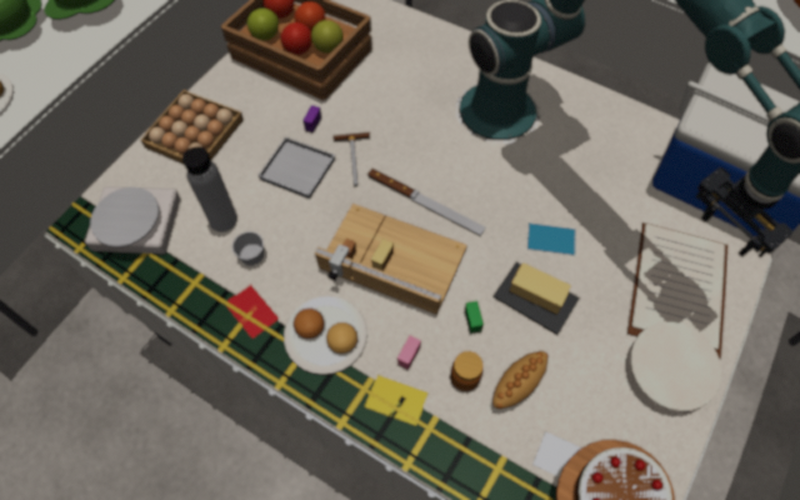

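The top view shows the board at native px (315,204), the tray at (448,248), and the block on its slate at (187,243). The candidates for the leftover (native px) are:
- yellow (320,197), on the deck by the fence
- green (228,195)
- pink (258,143)
- purple (473,300)

The yellow one fits because it is cheese-coloured, stands on the deck and is near the stop. I'll confirm it in a crop and fit the poses.

```bash
cat > fit.py <<'E'
from h import *
from scipy.optimize import minimize
def box(x0,x1,y0,y1,z0,z1): return np.array([[x,y,z] for x in(x0,x1) for y in(y0,y1) for z in(z0,z1)],float)
B={'guide':[box(-100,90,-150,150,0,26),box(70,90,-150,150,0,81)],'block':[box(-30,30,-60,60,0,45)],
'leftover':[box(-30,30,-14,14,0,45)],'tray':[box(-70,70,-75,75,0,22)],'slate':[box(-55,55,-85,85,0,10)]}
def place(P,v,z):
    c,s=np.cos(v[2]),np.sin(v[2]); return P@np.array([[c,s,0],[-s,c,0],[0,0,1]])+[v[0],v[1],z]
def render(p,bs,v,z,S=8):
    m=np.zeros((400,640),np.uint8)
    for b in bs:
        q=proj(p,place(b,v,z)); h=cv2.convexHull(q.astype(np.float32)).reshape(-1,2)
        cv2.fillConvexPoly(m,np.round(h*256).astype(np.int32),255,cv2.LINE_AA,8)
    return m/255.
def fit(obs,name,v0,z,extra=None):
    def f(u):
        v=[u[0]*10,u[1]*10,u[2]*.1]; c=0
        for p,m in obs:
            r=render(p,B[name],v,z); c+=np.abs(r-m).sum()/m.sum()
        return c
    best=None
    for d in (0,.1,-.1):
        u0=np.array([v0[0]/10,v0[1]/10,(v0[2]+d)*10])
        r=minimize(f,u0,method='Nelder-Mead',options=dict(initial_simplex=np.vstack([u0]+[u0+e for e in np.eye(3)]),xatol=.01,fatol=1e-4))
        if best is None or r.fun<best.fun: best=r
    return best.x*[10,10,.1],best.fun
def mask(p,q,uv):
    L=[r for r in models.cut_out(p,q) if np.hypot(*(np.array(r['extent'][:2])-uv))<14]
    return L[0]['pixels'].astype(float) if L else None
E
python3 - <<'E'
from fit import *
t=cap('top'); s=cap('scene')
save(t,'c1',(245,120,390,260),4)
for q,uvt,z,zc in (('guide',(315,204),0,26),('block',(187,243),10,55),('leftover',(317,197),26,71),('tray',(448,248),0,11),('slate',(193,242),0,10)):
    X=ray(t,uvt,zc)[0]; uvs=proj(s,X)[0]
    M=[(p,mask(p,q,uv),n) for p,uv,n in((t,uvt,'t'),(s,uvs,'s'))]
    print(q,np.round(X),np.round(uvs),[m is not None for _,m,_ in M])
    for sel in ('t','s','ts'):
        o=[(p,m) for p,m,n in M if n in sel and m is not None]
        if not o: continue
        v,c=fit(o,q,[X[0],X[1],.1 if q!='block' and q!='slate' else 0],z); print('  ',sel,np.round(v[:2],1),round(np.degrees(v[2]),1),round(c/len(o),3))
m=mask(t,'stop_face',(348,173)); print('stop',np.argwhere(m).min(0),np.argwhere(m).max(0))
E
```

```text
guide [561.   5.  26.] [313. 206.] [True, True]
   t [555.5   6.6] 8.6 0.089
   s [552.9   1. ] 9.9 0.134
   ts [555.4   4.9] 8.7 0.114
block [450. 334.  55.] [434. 226.] [False, True]
   s [453.1 333.7] 1.8 0.098
   ts [453.1 333.7] 1.8 0.098
leftover [569.  -0.  71.] [309. 200.] [True, True]
   t [573.1  -5.2] 3.5 0.306
   s [574.   -9.1] 11.4 0.254
   ts [573.6  -6.8] 5.2 0.311
tray [ 446. -351.   11.] [239. 132.] [True, True]
   t [ 450.9 -347.7] 7.4 0.043
   s [ 452.3 -350.6] 7.2 0.042
   ts [ 451.6 -349.6] 7.1 0.048
slate [458. 330.  10.] [428. 234.] [True, True]
   t [460.6 337.2] -2.2 0.931
   s [462.  335.5] -2.0 1.097
   ts [460.8 337.2] -2.0 1.017
stop [154 339] [195 353]
```

View pics/c1.png

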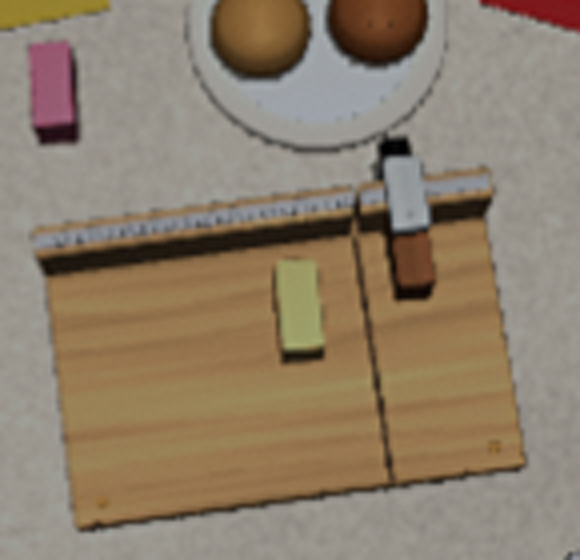

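The crop confirms it: the yellow slab at native (320,197) stands on the deck with its long side square to the fence. Pink is at native (258,143), and green is outside the crop. Next I'll work out the approach.

```bash
cat > plan.py <<'E'
# usage: plan.py x y z yaw n   (yaw = angle of tool y from world +y) -> one row to repeat n times
import sys; from h import *
x,y,z,yaw,n=map(float,sys.argv[1:6]); n=int(n)
o=get_obs(); R=np.array(o['tcp_rot']); p=np.array(o['tool_pos'])
cur=np.degrees(np.arctan2(-R[0,1],R[1,1])); d=(yaw-cur+180)%360-180
roll=-np.radians(d)/n
def Rz(a): c,s=np.cos(a),np.sin(a); return np.array([[c,-s,0],[s,c,0],[0,0,1]])
A=sum(R@Rz(k*roll) for k in range(n))
s=np.linalg.solve(A,np.array([x,y,z])-p)
print('t',round(o['time_s'],2),'p',np.round(p,1),'yaw',round(cur,2),'F',np.round(o['wrist_force'],1),'row',np.round(s/100,4).tolist(),round(roll/.5,4),'mm/row',round(np.linalg.norm(s),1))
E
python3 plan.py 560 -7 300 7 16
```

```text
t 1.45 p [259.6 623.1 302.7] yaw -22.62 F [-0.8 -0.2  0.2] row [-0.2481, -0.3648, 0.0017] -0.0646 mm/row 44.1
```

Request:
{"name": "apply_moves", "arguments": {"plan": [[[-0.248,-0.365,0.002,-0.065],[-0.248,-0.365,0.002,-0.065],[-0.248,-0.365,0.002,-0.065],[-0.248,-0.365,0.002,-0.065],[-0.248,-0.365,0.002,-0.065],[-0.248,-0.365,0.002,-0.065],[-0.248,-0.365,0.002,-0.065],[-0.248,-0.365,0.002,-0.065]]], "jaw": -0.2, "newtons": 12}}

```text
time_s: 2.25
tool_pos: [369.1, 286.8, 301.4]
tcp_rot: [[-0.991, 0.132, 0.001], [0.132, 0.991, 0.001], [-0.001, 0.001, -1.0]]
wrist_force: [0.9, -0.7, -0.5]
finger_gap: 53.0
grasp_force: 0.0
```

Request:
{"name": "apply_moves", "arguments": {"plan": [[[-0.248,-0.365,0.002,-0.065],[-0.248,-0.365,0.002,-0.065],[-0.248,-0.365,0.002,-0.065],[-0.248,-0.365,0.002,-0.065],[-0.248,-0.365,0.002,-0.065],[-0.248,-0.365,0.002,-0.065],[-0.248,-0.365,0.002,-0.065],[-0.248,-0.365,0.002,-0.065]]]}}

```text
time_s: 3.05
tool_pos: [561.4, -8.7, 299.8]
tcp_rot: [[-0.992, -0.126, 0.001], [-0.126, 0.992, 0.0], [-0.001, 0.0, -1.0]]
wrist_force: [0.8, 0.4, 0.1]
finger_gap: 52.9
grasp_force: 0.0
```

Run:
```python
from fit import *
o=get_obs(); print(o['time_s'],o['tool_pos'],np.round(o['tcp_rot'],3).tolist(),o['finger_gap'])
w=cap('wrist'); save(w,'w1',s=1.25); R=np.array(w['R']); print(-R.T@np.array(w['t']).reshape(3),np.round(R,2).tolist())
np.save('wm.npy',mask(w,'leftover',proj(w,[573,-7,60])[0])) if mask(w,'leftover',proj(w,[573,-7,60])[0]) is not None else print('none')
for q in('leftover','guide','stop_face'):
  for r in models.cut_out(w,q)[:3]: print(q,round(r['score'],2),np.round(r['extent']))
```

```text
3.05 [561.40338642  -8.65853508 299.82010334] [[-0.992, -0.126, 0.001], [-0.126, 0.992, 0.0], [-0.001, 0.0, -1.0]] 52.912895770369694
[479.38432634 -18.71915393 380.95215957] [[-0.13, 0.99, 0.0], [0.94, 0.12, 0.32], [0.31, 0.04, -0.95]]
leftover 0.95 [326. 190.  28.  62.]
leftover 0.66 [518. 217.  60.  60.]
guide 0.84 [337. 167. 276. 186.]
stop_face 0.9 [256. 220.  33.  65.]
```

View pics/w1.png

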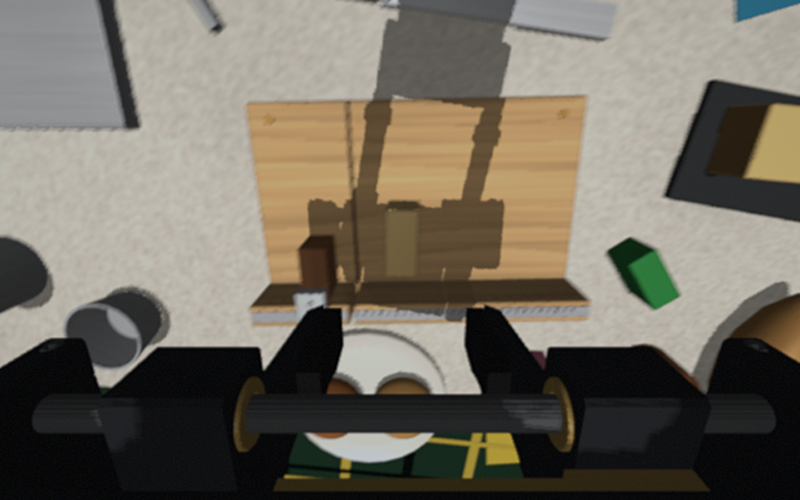

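The wrist view shows the deck, fence, stop and leftover clearly. In view px the deck front corners are (250,103) and (585,97), the leftover top spans (387–419, 209–276), and the stop top corner is (335,237). I'll refine these on the image.

```bash
cat > gfit.py <<'E'
from fit import *
from scipy.optimize import least_squares
def pfit(w,P,uv,v0):
    f=lambda v:(proj(w,place(np.array(P,float),[v[0],v[1],v[2]/100],0))-uv).ravel()
    r=least_squares(f,[v0[0],v0[1],v0[2]*100],loss='soft_l1'); v=r.x*[1,1,.01]; return v,np.round(r.fun.reshape(-1,2),1)
E
python3 - <<'E'
from gfit import *
w=pickle.load(open('wrist.pkl','rb'))
P=[[-100,-150,26],[-100,150,26],[70,-150,26],[70,150,26],[70,-150,81],[70,150,81],[-100,-60,26]]
uv=np.array([[249,103],[585,97],[271,283],[566,279],[252,308],[588,302],[348,102]])/1.25
v,r=pfit(w,P,uv,[556,5,.15]); print('board',np.round(v[:2],1),np.degrees(v[2]),r.tolist())
L=[[-30,-14,71],[-30,14,71],[30,-14,71],[30,14,71]]
u2=np.array([[387,210],[419,209],[386,277],[417,276]])/1.25
g,r=pfit(w,L,u2,[573,-7,.1]); print('left',np.round(g[:2],1),np.degrees(g[2]),r.tolist())
X=ray(w,np.array([335,237])/1.25,73)[0]; c,s=np.cos(v[2]),np.sin(v[2]); d=X[:2]-v[:2]; print('stop corner board',c*d[0]+s*d[1],-s*d[0]+c*d[1])
save(w,'w1c',(180,50,490,270),2.5)
E
```

```text
board [556.9   4.9] 8.16818672916141 [[-3.5, 0.2], [4.4, -0.0], [-1.0, 0.4], [0.8, -0.2], [-2.6, 0.3], [3.8, 0.9], [0.0, -0.5]]
left [575.3  -7.6] 6.564775558212188 [[-1.1, -0.6], [0.4, 0.5], [-0.1, -0.4], [0.6, 0.6]]
stop corner board 8.714037438676518 -71.36608693835211
```

View pics/w1c.png

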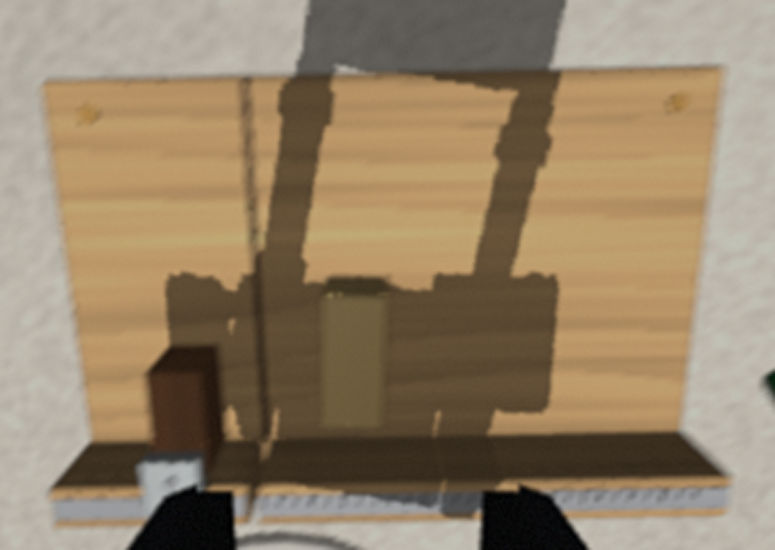

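```bash
python3 - <<'E'
from gfit import *
w=pickle.load(open('wrist.pkl','rb'))
for a,z in(([218,347],26),([208,371],73),([148,372],73),([90,442],26),([682,432],26),([250,80],26),([265,440],26)):
    X=ray(w,np.array(a)/2.5+[180,50],z)[0]; t=np.radians(8.2);c,s=np.cos(t),np.sin(t); d=X[:2]-[556.9,4.9]; print(a,z,np.round([c*d[0]+s*d[1],-s*d[0]+c*d[1]],1))
E
python3 plan.py 575 -7.6 150 6.8 4; python3 plan.py 575 -7.6 99 6.8 8
```

```text
[218, 347] 26 [ 21.2 -81.3]
[208, 371] 73 [ 18.3 -77.2]
[148, 372] 73 [  18.3 -102.8]
[90, 442] 26 [  70.  -149.8]
[682, 432] 26 [ 69.7 148.9]
[250, 80] 26 [-99.1 -58.3]
[265, 440] 26 [ 70.4 -61.3]
t 3.35 p [560.   -6.2 299.3] yaw 7.18 F [0.2 0.6 0.6] row [-0.0372, -0.0084, 0.3733] 0.0033 mm/row 37.5
t 3.35 p [560.   -6.2 299.3] yaw 7.18 F [0.2 0.6 0.6] row [-0.0186, -0.0042, 0.2504] 0.0016 mm/row 25.1
```

Request:
{"name": "apply_moves", "arguments": {"plan": [[[-0.025,-0.005,0.329,0.003],[-0.025,-0.005,0.329,0.003],[-0.025,-0.005,0.329,0.003],[-0.025,-0.005,0.329,0.003],[-0.025,-0.005,0.329,0.003],[-0.025,-0.006,0.329,0.003],[0,0,0,0],[0,0,0,0]]]}}

```text
time_s: 4.15
tool_pos: [575.0, -7.0, 102.2]
tcp_rot: [[-0.993, -0.117, -0.002], [-0.117, 0.993, 0.0], [0.002, 0.0, -1.0]]
wrist_force: [0.1, -0.1, 0.4]
finger_gap: 52.7
grasp_force: 0.0
```

Request:
{"name": "apply_moves", "arguments": {"plan": [[[0,0,0,0],[0,0,0,0],[0,0,0,0],[0,0,0,0],[0,0,0,0],[0,0,0,0],[0,0,0,0],[0,0,0,0]]], "jaw": 1, "newtons": 15}}

```text
time_s: 4.95
tool_pos: [576.9, -8.1, 103.8]
tcp_rot: [[-0.993, -0.116, 0.002], [-0.116, 0.993, 0.0], [-0.002, -0.0, -1.0]]
wrist_force: [-0.8, 1.2, 6.2]
finger_gap: 27.8
grasp_force: 15.0
```

Request:
{"name": "apply_moves", "arguments": {"plan": [[[0,0,-0.2,0],[0,0,-0.4,0],[0,0,-0.4,0],[0,0,0,0],[0,0,0,0],[0,0,0,0],[0,0,0,0],[0,0,0,0]]]}}

```text
time_s: 5.75
tool_pos: [574.8, -8.1, 200.2]
tcp_rot: [[-0.993, -0.116, -0.003], [-0.116, 0.993, 0.0], [0.003, 0.001, -1.0]]
wrist_force: [0.0, -0.2, -2.1]
finger_gap: 28.0
grasp_force: 15.0
```

```bash
python3 plan.py 451.6 -349.6 202 7 10
python3 - <<'E'
from h import *
o=get_obs(); print(o['finger_gap'],o['grasp_force'])
E
```

```text
t 5.75 p [574.8  -8.1 200.2] yaw 6.65 F [ 0.  -0.2 -2.1] row [0.1628, -0.3245, -0.0015] -0.0012 mm/row 36.3
28.001816631978652 14.998681240249425
```

Request:
{"name": "apply_moves", "arguments": {"plan": [[[0.163,-0.325,0,0],[0.163,-0.325,0,0],[0.163,-0.325,0,0],[0.163,-0.325,0,0],[0.163,-0.325,0,0],[0.163,-0.325,0,0],[0.163,-0.325,0,0],[0.163,-0.325,0,0]]]}}

```text
time_s: 6.55
tool_pos: [475.5, -282.6, 201.2]
tcp_rot: [[-0.993, -0.116, -0.001], [-0.116, 0.993, 0.001], [0.001, 0.001, -1.0]]
wrist_force: [0.3, 0.4, -0.4]
finger_gap: 28.0
grasp_force: 15.0
```

Request:
{"name": "apply_moves", "arguments": {"plan": [[[0.163,-0.325,0,0],[0.163,-0.325,0,0],[0,0,0.3,0],[0,0,0.3,0],[0,0,0.3,0],[0,0,0.2,0],[0,0,0.05,0],[0,0,0.03,0]]]}}

```text
time_s: 7.35
tool_pos: [451.2, -349.4, 83.0]
tcp_rot: [[-0.993, -0.116, -0.002], [-0.116, 0.993, 0.001], [0.002, 0.002, -1.0]]
wrist_force: [-0.0, -0.8, -0.4]
finger_gap: 27.6
grasp_force: 15.0
```

Request:
{"name": "apply_moves", "arguments": {"plan": [[[0,0,0,0],[0,0,0,0],[0,0,0,0],[0,0,0,0],[0,0,0,0],[0,0,0,0],[0,0,0,0],[0,0,0,0]]]}}

```text
time_s: 8.15
tool_pos: [451.6, -349.8, 84.1]
tcp_rot: [[-0.993, -0.116, -0.0], [-0.116, 0.993, 0.0], [0.0, 0.0, -1.0]]
wrist_force: [0.8, -0.5, -0.1]
finger_gap: 28.1
grasp_force: 15.0
```

Request:
{"name": "apply_moves", "arguments": {"plan": [[[0,0,0.02,0],[0,0,0.015,0],[0,0,0,0],[0,0,0,0],[0,0,0,0],[0,0,0,0],[0,0,0,0],[0,0,0,0]]]}}

```text
time_s: 8.95
tool_pos: [451.7, -349.9, 80.8]
tcp_rot: [[-0.993, -0.116, 0.0], [-0.116, 0.993, -0.0], [-0.0, -0.0, -1.0]]
wrist_force: [-1.1, 0.6, 3.9]
finger_gap: 27.8
grasp_force: 15.0
```

Request:
{"name": "apply_moves", "arguments": {"plan": [[[0,0,0,0],[0,0,0,0],[0,0,0,0],[0,0,0,0],[0,0,-0.2,0],[0,0,-0.4,0],[0,0,-0.45,0],[0,0,-0.45,0]]], "jaw": -0.3}}

```text
time_s: 9.75
tool_pos: [451.2, -349.4, 231.5]
tcp_rot: [[-0.993, -0.116, -0.001], [-0.116, 0.993, 0.001], [0.001, 0.001, -1.0]]
wrist_force: [0.2, 0.1, -0.2]
finger_gap: 57.4
grasp_force: 0.0
```

```bash
python3 plan.py 440 330 300 -88 16;python3 plan.py 440 330 300 92 16
python3 - <<'E'
from fit import *
o=get_obs(); print(o['finger_gap'],o['q'])
w=cap('wrist')
for r in models.cut_out(w,'leftover')[:3]: print(round(r['score'],2),np.round(r['extent']), ray(w,np.array(r['extent'][:2]),48))
E
```

```text
t 9.75 p [ 451.2 -349.4  231.5] yaw 6.66 F [ 0.2  0.1 -0.2] row [0.298, 0.3724, -0.0424] 0.2065 mm/row 47.9
t 9.75 p [ 451.2 -349.4  231.5] yaw 6.66 F [ 0.2  0.1 -0.2] row [-0.334, 0.3258, -0.0424] -0.1862 mm/row 46.8
57.36268284000204 [-4.02549808e+01  7.13005191e+00  1.09161640e+02 -3.25057720e-04
  6.37873924e+01 -1.36913168e+02]
0.9 [324. 188.  35.  67.] [[ 443.75652865 -348.88407807   48.        ]]
0.87 [279.  29.  48.  58.] [[ 321.32883435 -398.12192667   48.        ]]
```

Request:
{"name": "apply_moves", "arguments": {"plan": [[[0.298,0.372,-0.042,0.2065],[0.298,0.372,-0.042,0.2065],[0.298,0.372,-0.042,0.2065],[0.298,0.372,-0.042,0.2065],[0.298,0.372,-0.042,0.2065],[0.298,0.372,-0.042,0.2065],[0.298,0.372,-0.042,0.2065],[0.298,0.372,-0.042,0.2065]]], "jaw": -1}}

```text
time_s: 10.65
tool_pos: [297.0, -20.7, 262.9]
tcp_rot: [[-0.768, 0.64, 0.001], [0.64, 0.768, 0.0], [-0.0, 0.0, -1.0]]
wrist_force: [0.4, 0.9, -0.1]
finger_gap: 88.0
grasp_force: 0.0
```

Request:
{"name": "apply_moves", "arguments": {"plan": [[[0.298,0.372,-0.042,0.2065],[0.298,0.372,-0.042,0.2065],[0.298,0.372,-0.042,0.2065],[0.298,0.372,-0.042,0.2065],[0.298,0.372,-0.042,0.2065],[0.298,0.372,-0.042,0.2065],[0.298,0.372,-0.042,0.2065],[0.298,0.372,-0.042,0.2065]]]}}

```text
time_s: 11.45
tool_pos: [422.9, 310.6, 294.6]
tcp_rot: [[-0.095, 0.995, -0.001], [0.995, 0.095, -0.0], [-0.0, -0.001, -1.0]]
wrist_force: [0.7, -1.1, 1.1]
finger_gap: 88.2
grasp_force: 0.0
```

Run:
```python
from fit import *
o=get_obs(); print(o['time_s'],o['tool_pos'],o['finger_gap'],o['q'])
w=cap('wrist'); save(w,'w2',s=1.25)
m=models.cut_out(w,'block')
for r in m[:2]: print(round(r['score'],2),np.round(r['extent']))
v,c=fit([(w,m[0]['pixels'].astype(float))],'block',[453,334,.03],10); print(np.round(v[:2],1),np.degrees(v[2]),c)
m=models.cut_out(w,'slate')
for r in m[:2]: print(round(r['score'],2),np.round(r['extent']))
```

```text
11.45 [422.86485078 310.57829695 294.55793459] 88.22314993191179 [ 3.35740209e+01 -8.94307090e-01  1.10672260e+02  3.31654797e-03
  7.02764174e+01  2.81058677e+01]
0.95 [354. 156.  66. 112.]
[451.3 335.3] 2.659818125313776 0.06445541605930943
0.97 [362. 148. 114. 153.]
0.24 [377. 335. 117.  95.]
```

View pics/w2.png

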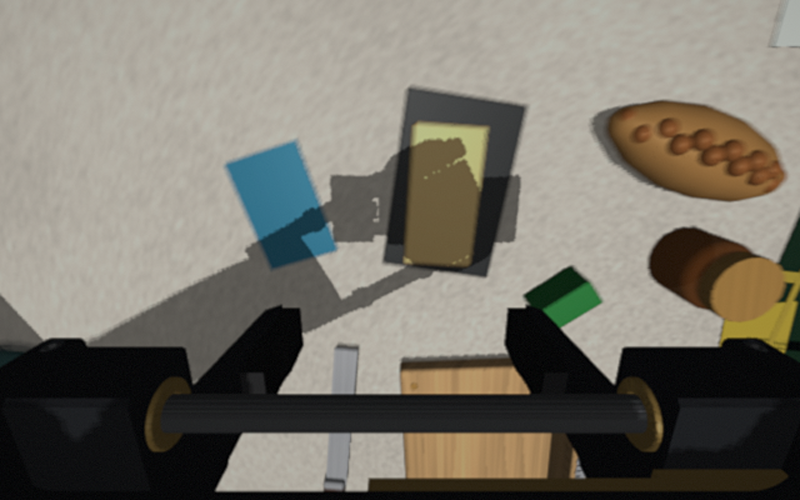

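The wrist view shows the block on its slate, with its top at view px (412–488, 122–265). Its pose is about (452,335) with yaw 2.6°.

```bash
python3 plan.py 452 335 200 -87.5 4;python3 plan.py 452 335 84 -87.5 8
```

```text
t 11.6 p [423.8 310.2 293.8] yaw -84.27 F [ 0.1 -0.2  0. ] row [0.0566, 0.0757, 0.2342] 0.0282 mm/row 25.3
t 11.6 p [423.8 310.2 293.8] yaw -84.27 F [ 0.1 -0.2  0. ] row [0.0286, 0.0381, 0.2621] 0.0141 mm/row 26.6
```

Request:
{"name": "apply_moves", "arguments": {"plan": [[[0.0566,0.0757,0.1,0.0282],[0.0566,0.0757,0.1,0.0282],[0.0566,0.0757,0.1,0.0282],[0.0566,0.0757,0.2,0.0282],[0,0,0.1,0],[0,0,0,0],[0,0,0,0],[0,0,0,0]]]}}

```text
time_s: 12.4
tool_pos: [451.5, 333.2, 236.3]
tcp_rot: [[-0.041, 0.999, 0.001], [0.999, 0.041, 0.001], [0.001, 0.001, -1.0]]
wrist_force: [0.3, 0.3, -1.0]
finger_gap: 88.2
grasp_force: 0.0
```

```bash
python3 plan.py 452 335 84 -87.5 5
python3 - <<'E'
from fit import *
w=cap('wrist'); m=models.cut_out(w,'block')
if m:
  v,c=fit([(w,m[0]['pixels'].astype(float))],'block',[453,334,.03],10); print(np.round(v[:2],1),np.degrees(v[2]),c,m[0]['extent'])
E
```

```text
t 12.4 p [451.5 333.2 236.3] yaw -87.64 F [ 0.3  0.3 -1. ] row [0.0032, 0.0008, 0.3046] -0.0009 mm/row 30.5
[452.3 335. ] 2.2994755156746782 0.06621822376009227 [322.4, 188.1, 70.9, 131.7]
```

Request:
{"name": "apply_moves", "arguments": {"plan": [[[0.003,0.001,0.35,0],[0.003,0.001,0.35,0],[0.003,0.001,0.35,0],[0.003,0.001,0.35,0],[0.003,0,0.12,0],[0,0,0,0],[0,0,0,0],[0,0,0,0]]]}}

```text
time_s: 13.3
tool_pos: [453.2, 335.9, 85.8]
tcp_rot: [[-0.041, 0.999, 0.004], [0.999, 0.041, 0.002], [0.002, 0.004, -1.0]]
wrist_force: [-0.1, 0.3, 0.5]
finger_gap: 88.3
grasp_force: 0.0
```

Request:
{"name": "apply_moves", "arguments": {"plan": [[[0,0,0,0],[0,0,0,0],[0,0,0,0],[0,0,0,0],[0,0,0,0],[0,0,0,0],[0,0,0,0],[0,0,0,0]]], "jaw": 1, "newtons": 25}}

```text
time_s: 14.1
tool_pos: [451.9, 334.9, 83.9]
tcp_rot: [[-0.041, 0.999, 0.001], [0.999, 0.041, 0.0], [0.0, 0.001, -1.0]]
wrist_force: [-0.9, -1.3, 6.2]
finger_gap: 59.7
grasp_force: 25.0
```

Request:
{"name": "apply_moves", "arguments": {"plan": [[[0,0,-0.1,0],[0,0,-0.3,0],[0,0,-0.4,0],[0,0,-0.2,0],[0,0,0,0],[0,0,0,0],[0,0,0,0],[0,0,0,0]]]}}

```text
time_s: 14.9
tool_pos: [450.4, 333.9, 181.0]
tcp_rot: [[-0.041, 0.999, -0.004], [0.999, 0.041, -0.002], [-0.002, -0.004, -1.0]]
wrist_force: [0.3, 0.4, -3.4]
finger_gap: 59.6
grasp_force: 25.0
```

```bash
python3 plan.py 556 -1 182 -81.8 10
```

```text
t 14.9 p [450.4 333.9 181. ] yaw -87.63 F [ 0.3  0.4 -3.4] row [-0.343, 0.0761, -0.0006] -0.0204 mm/row 35.1
```

Request:
{"name": "apply_moves", "arguments": {"plan": [[[-0.343,0.076,0,-0.02],[-0.343,0.076,0,-0.02],[-0.343,0.076,0,-0.02],[-0.343,0.076,0,-0.02],[-0.343,0.076,0,-0.02],[-0.343,0.076,0,-0.02],[-0.343,0.076,0,-0.02],[-0.343,0.076,0,-0.02]]]}}

```text
time_s: 15.7
tool_pos: [532.6, 64.4, 181.9]
tcp_rot: [[-0.122, 0.993, -0.002], [0.993, 0.122, -0.0], [0.0, -0.002, -1.0]]
wrist_force: [-1.1, -0.1, -3.0]
finger_gap: 59.9
grasp_force: 25.0
```

Request:
{"name": "apply_moves", "arguments": {"plan": [[[-0.343,0.076,0,-0.02],[-0.343,0.076,0,-0.02],[0,0,0,0],[0,0,0,0],[0,0,0,0],[0,0,0,0],[0,0,0,0],[0,0,0,0]]]}}

```text
time_s: 16.5
tool_pos: [556.7, 0.6, 183.4]
tcp_rot: [[-0.142, 0.99, -0.0], [0.99, 0.142, 0.0], [0.0, -0.0, -1.0]]
wrist_force: [0.1, 0.4, -3.8]
finger_gap: 60.0
grasp_force: 25.0
```

```bash
python3 plan.py 556 -1 103 -81.8 4
python3 - <<'E'
from fit import *
t=cap('top'); w=cap('wrist')
for n,p in(('t',t),('w',w)):
  m=models.cut_out(p,'block')
  for r in m[:2]: print(n,round(r['score'],2),np.round(r['extent']))
save(t,'t2',(230,120,400,260),4)
E
```

```text
t 16.5 p [556.7   0.6 183.4] yaw -81.83 F [ 0.1  0.4 -3.8] row [-0.0036, -0.0023, 0.201] -0.0002 mm/row 20.1
t 0.61 [315. 193.  49.  25.]
t 0.36 [323. 275. 125.   9.]
w 0.87 [322. 264. 158. 232.]
w 0.17 [332. 192. 314. 383.]
```

View pics/t2.png

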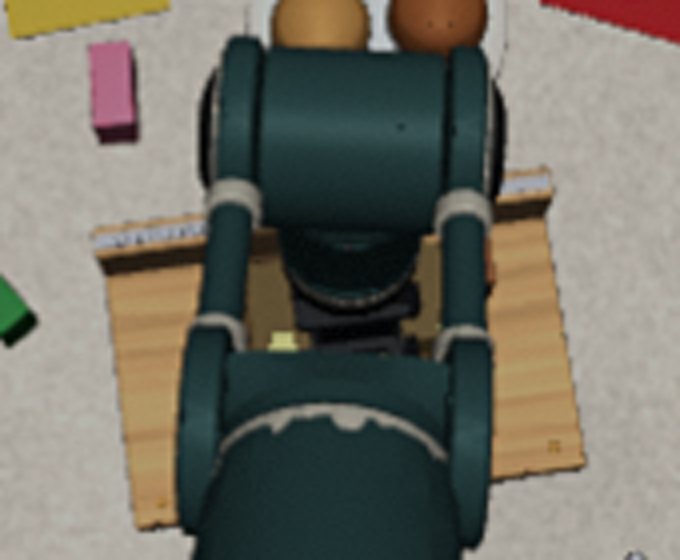

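The arm hides the board in this top view; only a corner of the block shows, at crop px (283,340). I'll lower on wrist force instead.

Request:
{"name": "apply_moves", "arguments": {"plan": [[[0,0,0.25,0],[0,0,0.25,0],[0,0,0.2,0],[0,0,0.08,0],[0,0,0.02,0],[0,0,0,0],[0,0,0,0],[0,0,0,0]]]}}

```text
time_s: 17.5
tool_pos: [557.9, -0.3, 104.7]
tcp_rot: [[-0.141, 0.99, 0.002], [0.99, 0.141, -0.0], [-0.0, 0.002, -1.0]]
wrist_force: [-0.3, 0.3, -2.9]
finger_gap: 59.6
grasp_force: 25.0
```

Request:
{"name": "apply_moves", "arguments": {"plan": [[[0,0,0.01,0],[0,0,0.01,0],[0,0,0,0],[0,0,0,0],[0,0,0,0],[0,0,0,0],[0,0,0,0],[0,0,0,0]]]}}

```text
time_s: 18.3
tool_pos: [556.9, -0.3, 101.3]
tcp_rot: [[-0.141, 0.99, -0.0], [0.99, 0.141, -0.0], [0.0, -0.0, -1.0]]
wrist_force: [-0.8, 0.9, -3.6]
finger_gap: 60.0
grasp_force: 25.0
```

Request:
{"name": "apply_moves", "arguments": {"plan": [[[-0.05,0,0,0],[-0.05,0,0,0],[-0.01,0,0,0],[-0.01,0,0,0],[-0.01,0,0,0],[0,0,0,0],[0,0,0,0],[0,0,0,0]]]}}

```text
time_s: 19.1
tool_pos: [558.7, -13.0, 101.4]
tcp_rot: [[-0.141, 0.99, -0.0], [0.99, 0.141, 0.0], [0.0, -0.0, -1.0]]
wrist_force: [-0.1, -0.6, -3.0]
finger_gap: 59.5
grasp_force: 25.0
```

Request:
{"name": "apply_moves", "arguments": {"plan": [[[-0.01,0,0,0],[-0.01,0,0,0],[0,0,0,0],[0,0,0,0],[0,0,0,0],[0,0,0,0],[0,0,0,0],[0,0,0,0]]]}}

```text
time_s: 19.9
tool_pos: [558.9, -14.4, 101.4]
tcp_rot: [[-0.141, 0.99, -0.0], [0.99, 0.141, 0.001], [0.001, -0.0, -1.0]]
wrist_force: [-0.2, 5.2, -2.8]
finger_gap: 59.6
grasp_force: 25.0
```

Request:
{"name": "apply_moves", "arguments": {"plan": [[[0.005,0,0.01,0],[0,0,0.01,0],[0,0,0,0],[0,0,0,0],[0,0,0,0],[0,0,0,0],[0,0,0,0],[0,0,0,0]]]}}

```text
time_s: 20.7
tool_pos: [559.1, -14.3, 99.9]
tcp_rot: [[-0.141, 0.99, 0.0], [0.99, 0.141, 0.0], [0.0, 0.0, -1.0]]
wrist_force: [-2.8, 5.0, 2.5]
finger_gap: 59.8
grasp_force: 25.0
```

Request:
{"name": "apply_moves", "arguments": {"plan": [[[0,0,0,0],[0,0,0,0],[0,0,0,0],[0,0,0,0],[0,0,-0.1,0],[0,0,-0.2,0],[0,0,-0.25,0],[0,0,-0.25,0]]], "jaw": -0.75}}

```text
time_s: 21.5
tool_pos: [558.8, -14.7, 180.7]
tcp_rot: [[-0.141, 0.99, -0.0], [0.99, 0.141, -0.0], [-0.0, -0.0, -1.0]]
wrist_force: [0.3, 0.4, 0.1]
finger_gap: 77.0
grasp_force: 0.0
```

Run:
```python
from fit import *
o=get_obs(); print(o['time_s'],o['tool_pos'],o['finger_gap'],o['wrist_force'])
w=cap('wrist'); save(w,'w3',s=1.25)
```

```text
21.5 [558.84108516 -14.68255913 180.66028945] 76.9694965652921 [0.25279696 0.41651844 0.07290598]
```

View pics/w3.png

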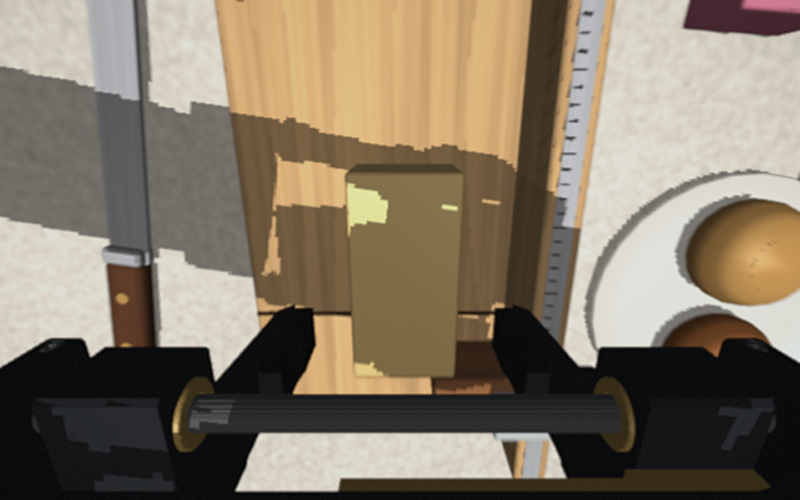

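The block stands on the deck at view px (350–460, 170–375) with its end at the stop. It is still about 40 mm short of the fence. Next I'll turn the tool to push with both fingers on the front face.

```bash
python3 plan.py 502.3 -22.7 180 8.2 12
```

```text
t 21.55 p [561.6 -14.8 185.6] yaw -81.9 F [ 1.9 -0.6  2. ] row [0.037, -0.0412, 0.0043] -0.2621 mm/row 5.6
```

Request:
{"name": "apply_moves", "arguments": {"plan": [[[0.037,-0.041,0,-0.262],[0.037,-0.041,0,-0.262],[0.037,-0.041,0,-0.262],[0.037,-0.041,0,-0.262],[0.037,-0.041,0,-0.262],[0.037,-0.041,0,-0.262],[0.037,-0.041,0,-0.262],[0.037,-0.041,0,-0.262]]], "jaw": -0.14}}

```text
time_s: 22.35
tool_pos: [517.0, -9.0, 179.7]
tcp_rot: [[-0.93, 0.367, 0.001], [0.367, 0.93, -0.0], [-0.001, 0.0, -1.0]]
wrist_force: [0.2, -0.5, 0.6]
finger_gap: 50.2
grasp_force: 0.0
```

Request:
{"name": "apply_moves", "arguments": {"plan": [[[0.037,-0.041,0,-0.262],[0.037,-0.041,0,-0.262],[0.037,-0.041,0,-0.262],[0.037,-0.041,0,-0.262],[0,0,0,0],[0,0,0,0],[0,0,0,0],[0,0,0,0]]]}}

```text
time_s: 23.15
tool_pos: [500.0, -22.1, 179.5]
tcp_rot: [[-0.99, -0.141, 0.0], [-0.141, 0.99, -0.0], [-0.0, -0.0, -1.0]]
wrist_force: [0.7, 0.8, -0.2]
finger_gap: 50.3
grasp_force: 0.0
```

```bash
python3 plan.py 502.3 -22.7 102 8.2 4
python3 - <<'E'
from gfit import *
w=cap('wrist'); save(w,'w4',s=1.25)
m=models.cut_out(w,'block')
for r in m[:2]: print(round(r['score'],2),np.round(r['extent']))
v,c=fit([(w,m[0]['pixels'].astype(float))],'block',[558.9,-14.5,.143],26); print(np.round(v[:2],1),np.degrees(v[2]),c)
print(get_obs()['finger_gap'])
E
```

```text
t 23.15 p [500.  -22.1 179.5] yaw 8.11 F [ 0.7  0.8 -0.2] row [-0.0055, -0.0024, 0.1936] -0.0008 mm/row 19.4
0.56 [321. 277. 145.  73.]
[559.4 -15.2] 8.705451126571045 1.0426933037365889
50.27259634991882
```

View pics/w4.png

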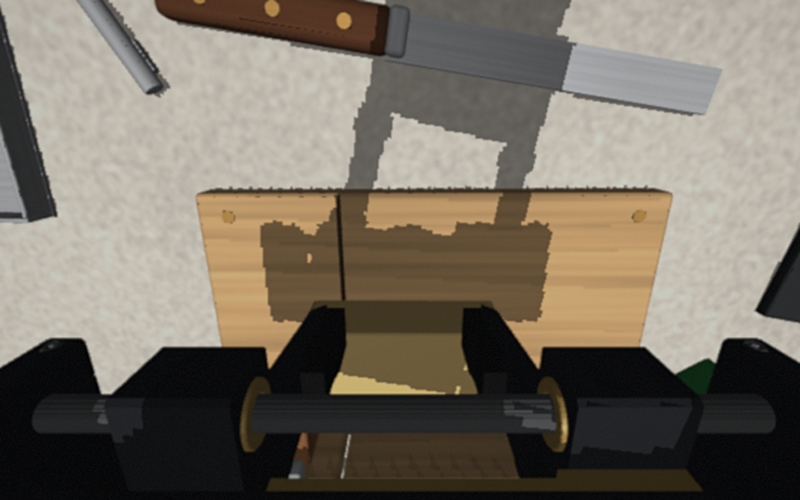

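The block's front edge lies just ahead of the fingers at view row ~302, between columns 320 and 490. I'll lower in front of it and push toward the fence.

Request:
{"name": "apply_moves", "arguments": {"plan": [[[0,0,0.25,0],[0,0,0.25,0],[0,0,0.2,0],[0,0,0.07,0],[0,0,0,0],[0,0,0,0],[0,0,0,0],[-0.05,0,0,0]]]}}

```text
time_s: 24.05
tool_pos: [505.1, -21.6, 103.4]
tcp_rot: [[-0.99, -0.142, 0.001], [-0.142, 0.99, -0.0], [-0.001, -0.0, -1.0]]
wrist_force: [0.0, 0.3, 0.0]
finger_gap: 50.1
grasp_force: 0.0
```

Request:
{"name": "apply_moves", "arguments": {"plan": [[[-0.05,0,0,0],[-0.05,0,0,0],[-0.05,0,0,0],[-0.05,0,0,0],[-0.05,0,0,0],[-0.05,0,0,0],[-0.04,0,0,0],[-0.03,0,0,0]]]}}

```text
time_s: 24.85
tool_pos: [541.6, -16.2, 102.2]
tcp_rot: [[-0.99, -0.142, -0.0], [-0.142, 0.99, 0.0], [0.0, 0.0, -1.0]]
wrist_force: [-0.8, -0.7, 0.4]
finger_gap: 50.1
grasp_force: 0.9
```

Request:
{"name": "apply_moves", "arguments": {"plan": [[[-0.02,0,0,0],[-0.02,0,0,0],[-0.02,0,0,0],[-0.01,0,0,0],[-0.01,0,0,0],[0,0,0,0],[0,0,0,0],[0,0,0,0]]]}}

```text
time_s: 25.65
tool_pos: [549.4, -15.1, 102.5]
tcp_rot: [[-0.99, -0.142, 0.0], [-0.142, 0.99, 0.0], [-0.0, -0.0, -1.0]]
wrist_force: [-0.3, -0.2, 0.2]
finger_gap: 50.3
grasp_force: 0.3
```

Request:
{"name": "apply_moves", "arguments": {"plan": [[[-0.02,0,0,0],[-0.02,0,0,0],[-0.02,0,0,0],[-0.01,0,0,0],[-0.01,0,0,0],[0,0,0,0],[0,0,0,0],[0,0,0,0]]]}}

```text
time_s: 26.45
tool_pos: [556.1, -14.1, 102.2]
tcp_rot: [[-0.99, -0.143, -0.003], [-0.143, 0.99, -0.0], [0.003, 0.0, -1.0]]
wrist_force: [-5.1, -1.4, 3.3]
finger_gap: 50.1
grasp_force: 2.7
```

Request:
{"name": "apply_moves", "arguments": {"plan": [[[-0.01,0,0,0],[-0.01,0,0,0],[0,0,0,0],[0,0,0,0],[0,0,0,0],[0,0,0,0],[0,0,0,0],[0,0,0,0]]]}}

```text
time_s: 27.25
tool_pos: [556.3, -14.0, 101.9]
tcp_rot: [[-0.99, -0.143, -0.007], [-0.143, 0.99, -0.001], [0.007, 0.0, -1.0]]
wrist_force: [-10.5, -2.5, 5.7]
finger_gap: 50.3
grasp_force: 5.3
```

Request:
{"name": "apply_moves", "arguments": {"plan": [[[0.05,0,0,0],[0.1,0,0,0],[0.05,0,0,0],[0,0,-0.1,0],[0,0,-0.25,0],[0,0,-0.3,0],[0,0,-0.2,0],[0,0,0,0]]]}}

```text
time_s: 28.05
tool_pos: [542.3, -16.7, 191.9]
tcp_rot: [[-0.99, -0.142, 0.009], [-0.142, 0.99, -0.001], [-0.009, -0.002, -1.0]]
wrist_force: [0.8, -0.5, 0.6]
finger_gap: 50.0
grasp_force: 0.0
```

```bash
python3 plan.py 589.5 80.3 188 8.2 6
python3 - <<'E'
from gfit import *
for n in ('scene','wrist'):
  p=cap(n); 
  for r in models.cut_out(p,'block')[:2]:
    v,c=fit([(p,r['pixels'].astype(float))],'block',[566,-10,.143],26); d=v[:2]-[556.9,4.9];t=.143
    print(n,round(r['score'],2),np.round(r['extent']),np.round(v[:2],1),np.degrees(v[2]),c,'board',d@[np.cos(t),np.sin(t)],d@[-np.sin(t),np.cos(t)])
E
```

```text
t 28.05 p [542.3 -16.7 191.9] yaw 8.17 F [ 0.8 -0.5  0.6] row [-0.1009, 0.1488, 0.0071] -0.0002 mm/row 18.0
scene 0.66 [300. 206.  42.  29.] [586.5 -14.2] -6.826959083953798 0.5789879493464052 board 26.588659624507006 -23.08414787457967
wrist 0.88 [322. 273. 150.  82.] [596.4  -8.5] 8.758164858086383 0.7333536284426734 board 37.17279327362588 -18.846091477854596
wrist 0.38 [350. 238. 389. 280.] [492.4  48.4] 23.628682986433724 0.6879498044602919 board -57.62067089429637 52.20658499318939
```

Request:
{"name": "apply_moves", "arguments": {"plan": [[[-0.101,0.149,0,0],[-0.101,0.149,0,0],[-0.101,0.149,0,0],[-0.101,0.149,0,0],[-0.101,0.149,0,0],[-0.101,0.149,0,0],[0,0.02,0,0],[0,0,0,0]]], "jaw": 1, "newtons": 20}}

```text
time_s: 29.05
tool_pos: [586.3, 83.3, 187.2]
tcp_rot: [[-0.99, -0.144, -0.001], [-0.144, 0.99, -0.0], [0.001, -0.0, -1.0]]
wrist_force: [0.5, -0.9, 0.5]
finger_gap: 0.4
grasp_force: 0.0
```

Request:
{"name": "apply_moves", "arguments": {"plan": [[[0,0,0.2,0],[0,0,0.3,0],[0,0,0.25,0],[0,0,0.09,0],[0,0,0,0],[0,0,0,0],[0,0,0,0],[0,0,0,0]]]}}

```text
time_s: 29.85
tool_pos: [587.4, 82.6, 105.0]
tcp_rot: [[-0.99, -0.142, 0.003], [-0.142, 0.99, 0.0], [-0.003, -0.0, -1.0]]
wrist_force: [-0.0, 0.5, -0.2]
finger_gap: 0.1
grasp_force: 0.0
```

```bash
python3 plan.py 589.5 80.3 102 8.2 4; python3 -c "
from h import *
print(get_obs()['finger_gap'])
d=np.array(get_obs()['tool_pos'])[:2]-[556.9,4.9];t=.143
print(d@[np.cos(t),np.sin(t)],d@[-np.sin(t),np.cos(t)])"
```

```text
t 29.85 p [587.4  82.6 105. ] yaw 8.16 F [-0.   0.5 -0.2] row [-0.0044, -0.0064, 0.0075] -0.0003 mm/row 1.1
0.14154700641087564
41.26051769623601 72.54047347468664
```

Request:
{"name": "apply_moves", "arguments": {"plan": [[[0,-0.04,0,0],[0,-0.04,0,0],[0,-0.03,0,0],[0,-0.01,0,0],[0,-0.01,0,0],[0,0,0,0],[0,0,0,0],[0,0,0,0]]]}}

```text
time_s: 30.65
tool_pos: [588.1, 69.8, 103.3]
tcp_rot: [[-0.99, -0.142, -0.0], [-0.142, 0.99, 0.0], [0.0, 0.0, -1.0]]
wrist_force: [-0.5, -0.2, -0.7]
finger_gap: 0.2
grasp_force: 0.0
```

Request:
{"name": "apply_moves", "arguments": {"plan": [[[0,-0.01,0,0],[0,-0.01,0,0],[0,-0.01,0,0],[0,0,0,0],[0,0,0,0],[0,0,0,0],[0,0,0,0],[0,0,0,0]]]}}

```text
time_s: 31.45
tool_pos: [588.5, 67.1, 103.3]
tcp_rot: [[-0.99, -0.142, -0.0], [-0.142, 0.99, 0.001], [0.0, 0.001, -1.0]]
wrist_force: [-1.0, 5.4, 0.1]
finger_gap: 0.5
grasp_force: 2.6
```

Request:
{"name": "apply_moves", "arguments": {"plan": [[[0,-0.01,0,0],[0,-0.01,0,0],[0,0,0,0],[0,0,0,0],[0,0,0,0],[0,0,0,0],[0,0,0,0],[0,0,0,0]]]}}

```text
time_s: 32.25
tool_pos: [588.6, 66.9, 103.4]
tcp_rot: [[-0.99, -0.142, -0.0], [-0.142, 0.99, 0.003], [0.0, 0.003, -1.0]]
wrist_force: [-1.9, 12.3, 0.7]
finger_gap: 0.4
grasp_force: 6.2
```

Request:
{"name": "apply_moves", "arguments": {"plan": [[[0,0.04,0,0],[0,0.1,0,0],[0,0.1,0,0],[0,0,-0.1,0],[0,0,-0.25,0],[0,0,-0.3,0],[0,0,-0.2,0],[0,0,0,0]]]}}

```text
time_s: 33.05
tool_pos: [588.1, 88.6, 193.0]
tcp_rot: [[-0.99, -0.142, 0.008], [-0.142, 0.99, 0.0], [-0.008, -0.001, -1.0]]
wrist_force: [0.9, 0.7, -1.0]
finger_gap: 0.4
grasp_force: 0.0
```

```bash
python3 plan.py 538 -16.8 188 8.2 8
```

```text
t 33.05 p [588.1  88.6 193. ] yaw 8.18 F [ 0.9  0.7 -1. ] row [0.0808, -0.1215, 0.0057] -0.0001 mm/row 14.6
```

Request:
{"name": "apply_moves", "arguments": {"plan": [[[0.081,-0.122,0,0],[0.081,-0.122,0,0],[0.081,-0.122,0,0],[0.081,-0.122,0,0],[0.081,-0.122,0,0],[0.081,-0.122,0,0],[0.081,-0.122,0,0],[0.081,-0.122,0,0]]], "jaw": -0.14}}

```text
time_s: 33.85
tool_pos: [534.7, -18.5, 188.4]
tcp_rot: [[-0.99, -0.142, 0.0], [-0.142, 0.99, -0.0], [-0.0, -0.0, -1.0]]
wrist_force: [-0.2, -0.7, 0.5]
finger_gap: 50.2
grasp_force: 0.0
```

Request:
{"name": "apply_moves", "arguments": {"plan": [[[0,0,0,0],[0,0,0.2,0],[0,0,0.3,0],[0,0,0.25,0],[0,0,0.08,0],[0,0,0,0],[0,0,0,0],[0,0,0,0]]]}}

```text
time_s: 34.65
tool_pos: [536.5, -17.3, 107.0]
tcp_rot: [[-0.99, -0.142, 0.003], [-0.142, 0.99, -0.0], [-0.003, -0.001, -1.0]]
wrist_force: [-0.0, 0.3, 1.0]
finger_gap: 50.3
grasp_force: 0.0
```

```bash
python3 plan.py 550 -15 104 8.2 4; python3 -c "
from h import *
print(get_obs()['finger_gap'])
d=np.array(get_obs()['tool_pos'])[:2]-[556.9,4.9];t=.143
print(d@[np.cos(t),np.sin(t)],d@[-np.sin(t),np.cos(t)])"
```

```text
t 34.65 p [536.5 -17.3 107. ] yaw 8.18 F [-0.   0.3  1. ] row [-0.0342, 0.0009, 0.0075] -0.0002 mm/row 3.5
50.30285307302689
-23.359306372695418 -19.086652463912564
```

Request:
{"name": "apply_moves", "arguments": {"plan": [[[-0.05,0,0,0],[-0.05,0,0,0],[-0.05,0,0,0],[-0.02,0,0,0],[-0.01,0,0,0],[-0.01,0,0,0],[0,0,0,0],[0,0,0,0]]]}}

```text
time_s: 35.45
tool_pos: [553.8, -14.6, 105.2]
tcp_rot: [[-0.99, -0.142, -0.0], [-0.142, 0.99, 0.0], [0.0, 0.0, -1.0]]
wrist_force: [0.5, 0.3, -0.2]
finger_gap: 50.4
grasp_force: 0.0
```

Request:
{"name": "apply_moves", "arguments": {"plan": [[[-0.01,0,0,0],[-0.01,0,0,0],[-0.01,0,0,0],[0,0,0,0],[0,0,0,0],[0,0,0,0],[0,0,0,0],[0,0,0,0]]]}}

```text
time_s: 36.25
tool_pos: [556.2, -14.3, 105.2]
tcp_rot: [[-0.99, -0.142, -0.002], [-0.142, 0.99, -0.0], [0.002, 0.0, -1.0]]
wrist_force: [-6.5, -0.8, 4.0]
finger_gap: 50.1
grasp_force: 2.6
```

Request:
{"name": "apply_moves", "arguments": {"plan": [[[-0.01,0,0,0],[-0.01,0,0,0],[0,0,0,0],[0,0,0,0],[0,0,0,0],[0,0,0,0],[0,0,0,0],[0,0,0,0]]]}}

```text
time_s: 37.05
tool_pos: [556.4, -14.2, 104.9]
tcp_rot: [[-0.99, -0.143, -0.006], [-0.143, 0.99, -0.0], [0.006, 0.0, -1.0]]
wrist_force: [-10.1, -2.0, 7.9]
finger_gap: 50.0
grasp_force: 5.3
```

Request:
{"name": "apply_moves", "arguments": {"plan": [[[-0.01,0,0,0],[0,0,0,0],[0,0,0,0],[0,0,0,0],[0,0,0,0],[0,0,0,0],[0,0,0,0],[0,0,0,0]]]}}

```text
time_s: 37.85
tool_pos: [556.5, -14.1, 104.6]
tcp_rot: [[-0.99, -0.143, -0.008], [-0.143, 0.99, -0.001], [0.008, 0.001, -1.0]]
wrist_force: [-13.6, -2.9, 8.5]
finger_gap: 50.3
grasp_force: 6.6
```

Request:
{"name": "apply_moves", "arguments": {"plan": [[[-0.006,0,-0.008,0],[0,0,0,0],[0,0,0,0],[0,0,0,0],[0,0,0,0],[0,0,0,0],[0,0,0,0],[0,0,0,0]]]}}

```text
time_s: 38.65
tool_pos: [556.5, -14.1, 104.7]
tcp_rot: [[-0.99, -0.143, -0.009], [-0.143, 0.99, -0.001], [0.009, 0.001, -1.0]]
wrist_force: [-12.4, -4.0, 6.5]
finger_gap: 50.3
grasp_force: 6.3
```

Run:
```python
from h import *
F=[]
for n in ['scene','top','scene','top','wrist','scene']:
    p=cap(n); o=get_obs(); F.append(o['wrist_force'])
F=np.array(F); print(o['time_s'],o['tool_pos']); print(np.round(F,1).tolist(),F.mean(0))
s=pickle.load(open('scene.pkl','rb')); t=pickle.load(open('top.pkl','rb'))
a=s['img'][140:270,220:390]; b=t['img'][130:260,260:430]; c=pickle.load(open('wrist.pkl','rb'))['img'][190:400,120:520]
f=lambda i,k:cv2.resize(i[:,:,::-1],k,interpolation=cv2.INTER_CUBIC)
cv2.imwrite('pics/fin.png',np.vstack([np.hstack([f(a,(400,300)),f(b,(400,300))]),cv2.copyMakeBorder(f(c,(560,294)),0,0,0,240,cv2.BORDER_CONSTANT)]))
```

```text
38.95 [556.51737969 -14.13478011 104.70039433]
[[-12.0, -3.7, 5.8], [-12.6, -3.4, 6.2], [-12.0, -3.4, 6.2], [-12.2, -3.8, 6.1], [-12.2, -2.9, 6.3], [-12.7, -3.4, 7.1]] [-12.28907445  -3.44405421   6.27752769]
```

View pics/fin.png

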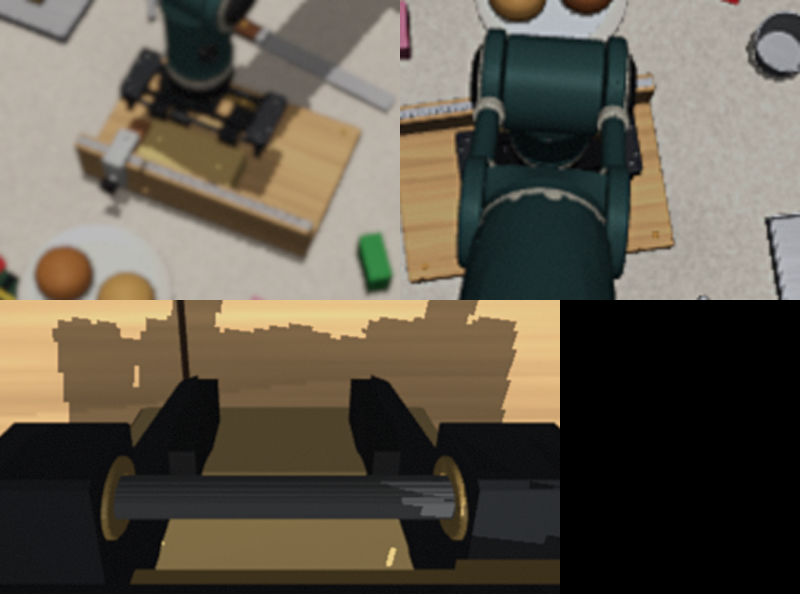

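The final picture shows the block in the corner with the fence behind it and the stop at its end (scene crop ~(190,155)), and both fingers on its front face. The push is about 12.7 N level and 6.3 N down, with 1.7 N sideways away from the stop. I'll trim both.

Request:
{"name": "apply_moves", "arguments": {"plan": [[[-0.007,-0.012,0,0],[0,0,0,0],[0,0,0,0],[0,0,0,0],[0,0,0,0],[0,0,0,0],[0,0,0,0],[0,0,0,0]]]}}

```text
time_s: 39.75
tool_pos: [556.6, -14.3, 104.6]
tcp_rot: [[-0.99, -0.142, -0.011], [-0.142, 0.99, 0.001], [0.011, 0.003, -1.0]]
wrist_force: [-14.0, 1.1, 7.4]
finger_gap: 50.4
grasp_force: 7.1
```

Run:
```python
from h import *
F=[]
for i in range(6):
    p=cap('scene'); o=get_obs(); F.append(o['wrist_force'])
F=np.array(F).mean(0); t=.143; print(o['time_s'],o['tool_pos'],F,'level',F[0]*np.cos(t)+F[1]*np.sin(t),'side',-F[0]*np.sin(t)+F[1]*np.cos(t))
```

```text
40.05 [556.58508524 -14.27501481 104.57856798] [-14.55731585   0.40524921   8.02810604] level -14.350974708364697 side 2.4757214418845095
```

Request:
{"name": "apply_moves", "arguments": {"plan": [[[-0.005,0,-0.006,0],[0,0,0,0],[0,0,0,0],[0,0,0,0],[0,0,0,0],[0,0,0,0],[0,0,0,0],[0,0,0,0]]]}}

```text
time_s: 40.85
tool_pos: [556.7, -14.3, 104.6]
tcp_rot: [[-0.99, -0.142, -0.012], [-0.142, 0.99, 0.001], [0.012, 0.003, -1.0]]
wrist_force: [-14.2, -0.2, 5.6]
finger_gap: 50.4
grasp_force: 7.0
```

```bash
cat > m.py <<'E'
from h import *
F=[]
for i in range(8):
    p=cap('scene'); o=get_obs(); F.append(o['wrist_force'])
F=np.array(F).mean(0); t=.143; print(o['time_s'],o['tool_pos'],F,'level',F[0]*np.cos(t)+F[1]*np.sin(t),'side',-F[0]*np.sin(t)+F[1]*np.cos(t))
E
python3 m.py
```

```text
41.25 [556.63665495 -14.29246592 104.60696468] [-14.33110349  -0.32197039   5.85732917] level -14.23070965641799 side 1.7236864100868208
```

Request:
{"name": "apply_moves", "arguments": {"plan": [[[-0.004,0,0.001,0],[0,0,0,0],[0,0,0,0],[0,0,0,0],[0,0,0,0],[0,0,0,0],[0,0,0,0],[0,0,0,0]]]}}

```text
time_s: 42.05
tool_pos: [556.7, -14.3, 104.6]
tcp_rot: [[-0.99, -0.142, -0.013], [-0.142, 0.99, 0.001], [0.013, 0.003, -1.0]]
wrist_force: [-16.2, -0.9, 7.3]
finger_gap: 50.2
grasp_force: 7.8
```

```bash
python3 m.py
```

```text
42.45 [556.71177411 -14.27482852 104.61722831] [-15.9281877   -0.15788088   7.30209438] level -15.788107377513839 side 2.113706515257603
```

The push is steady at 15.8 N level and 7.3 N down, with 2.1 N toward the stop. Handing in.

```bash
python3 -c "
from cell import robot
print(robot.finish_job())"
```

```text
the job is handed in; nothing more can be done
None
```

The job is handed in at about 42 s: the leftover is in the tray, and the block is in the fence/stop corner, still held there with about 15.8 N level toward the fence and 7.3 N down.

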